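# Shut and latch the service hatch of a microscope light unit

## Robot

A 7-joint arm with a two-finger parallel gripper is mounted at the origin on the work surface. World frame = base frame: x ahead of the robot, y to its left, z up, the work surface at z = 0. Lengths are in m, angles in rad, forces in N, time in s.
With the tool pointing down it reaches from about 0.425 to 0.925 m from the base axis. Payload 6.8 kg.
Tool frame: the origin (TCP) lies on the centre line of the jaws, within the pads' length; the fingertips stand bot.tip_reach ahead of it and the grasp point (between the pads) lies 3 mm ahead of it (bot.tip_reach is the distance from the TCP to the fingertips, in m); z points along the fingers, y is the line along which they close (so a half turn about z gives the same grasp; the last joint's range is limited). The gripper opens to 85 mm and grips with 20 to 120 N. Pads are 22 mm wide; open, the fingers measure 114 mm over their backs; the gripper's body (76 mm by 85 mm) begins 54 mm behind the grasp point. The pads swing forward as they close: fully open they stand 13 mm farther back than shut.
Start: joints at [-1.251, 0.477, 0.022, 1.555, -0.011, 1.109, -0.083], TCP at [0.28, 0.614, 0.253] pointing down, gripper open.
Joint ranges: [-2.96, 2.96], [-0.34, 2.1], [-1.41, 1.46], [0.24, 2.44], [-1.37, 4.51], [0.17, 1.92], [-2.96, 2.96]. Speed limits (rad/s): [2.39, 2.39, 3.14, 3.14, 3.14, 3.14, 3.14].

## Interface

Orientations are given as a unit quaternion [w, x, y, z].
In Python, from station import bot gives the robot as it stands.
- The arm moves only by the tool jog_arm, never from a script. Its argument "deltas" is a list of rows, each a list of 7 numbers: the shift along the world's x, y, z in m, then the turn, a rotation vector about the world's x, y, z in rad, then the opening, from 0 (shut) to 1 (fully open). In form: [[x, y, z, rx, ry, rz, grip], ...]. A call has 1 to 10 rows; each row shifts and turns the commanded pose from where the row before left it; what a row does not reach is not made up. A row lasts 1/10 s, in which the tool goes at most 50 mm and 8.59 degrees, less where a joint would pass 70% of its speed; a pose out of reach is approached as far as the arm can. A call with a gripper value outside its range is refused whole. The fingers move at their own pace and stop on an object; "newtons" is the grip in N (left out, the last holds). Time passes only in rows, so rows that do not move let the fingers close. It gives the time, the measured TCP pose, the force, the opening and the grip force at its end, in the units of the state.
- bot.get_obs(): the state, without advancing time (a new reading comes with each control period).
- bot.read_camera(name): name is "scene" or "top" or "wrist"; returns a dict with "img" (420x560x3 uint8, red, green, blue), "K" (3x3 intrinsics, pixels), "dist_coeffs" ([k1, k2, p1, p2, k3] as OpenCV has them; the pictures are not rectified), "eye" and "attitude" of the camera in the world. Camera axes: x right, y down, z forward; pixel columns grow to the right and rows downward; lengths in m; the calibration is good to about 2 mm. A picture is of the moment at which its call begins. There is no depth.
- bot.hand_in(): hands the job in; it is judged then, once.
The state is a dict: "t": time; "q": joint angles; "joint_vel": joint speeds; "joint_torque": joint torques, N m; "eef_pos": TCP position; "tool_rot": TCP orientation; "contact_force": force on the tool from outside, world axes, zero at the start; "torque": the same for the moment, N m; "gripper_width": opening from 0.0 (shut) to 1.0 (fully open); "grasp_force": force on a finger pad.
Only numpy, scipy, OpenCV 4.12 (cv2) and the standard library are available. Lean on these libraries where they do the work, as an engineer would, in place of code of your own. Each camera call takes 0.05 s, during which the arm holds its last target. There are 200 camera calls.

## Task

One of the two grey microscope light units on the inspection bench has been left with the service hatch in its top standing ajar. Press that hatch down flush with the frame, then turn its wing knob a quarter turn clockwise (seen from above) so that the hidden cam tongue swings behind the frame edge, and let go. The wing knob on the other, wider unit is already latched: leave it as it is.

Things in the scene. Friction and masses are not known exactly. Their poses are not given: they have to be found in the camera images.
- hatch (a joint): Hatch: aluminium panel 130 x 140 x 4 mm in the top of the smaller grey unit (200 x 200 x 90 mm high, fixed). Value: opening, rad. 0 = shut, face flush with the unit's top, 90 mm above the bench; starts at 0.2 to 0.4. Hinged at its edge far from the robot; free edge nearer the robot. Stiff hinge: stays where left; 2 to 4 N down near the free edge shuts it onto a stop.
- wing (a joint): Black wing knob 25 mm from the hatch's free edge, mid-width: blade 46 x 10 mm, top 36 mm above the hatch face, on a 24 mm hub 8 mm high. Value: clockwise turn from above, rad. 0 = blade parallel to the free edge, tongue clear; 1.57 = blade square to it, tongue behind the frame. Starts at 0.1 to 0.4, stops at 0 and 1.65, friction 0.06 N m. Latched, it holds the hatch down; shut the hatch before turning.
- wing_grip (a point): Grip point on the wing knob's axis, mid-blade: 24 mm above the hatch face (114 mm above the bench once shut), 105 mm from the hinge. Axes are the hatch's and do not turn with the knob: z out of the face, x from free edge to hinge, y along the free edge (level). The hinge line lies in the hatch face. The face is bare 25 to 65 mm either side of the knob along y: press there.
- spare_wing (a joint): The same kind of wing knob on the other, wider unit (200 mm deep, 240 mm wide, 90 mm high), whose hatch is shut. 1.57 = latched, blade square to its hatch's free edge; starts at 1.5 to 1.64. To be left alone.

How it is judged:
By the outcome, as a careful person would: the job done as asked, in the order asked, and still so for the second after the job is handed in, with the robot touching nothing.
It also fails if it takes over 40 s, if anything falls off the work surface, if the arm or the gripper's body presses on something with over 40 N, if the wrist force passes 120 N, or if a joint passes its speed limit or range.

## Working session

There is one attempt and no reset: what is moved stays moved. The work goes in short steps, Python scripts to look and compute and a tool call to move; the robot and the scene stay as the last step left them, time stands still between calls to the robot, and variables do not carry over. Pictures are saved under pics/ and viewed, at most 10 in all, crops included, and the job is handed in when it is done.

Besides the shell and the picture viewer there is one more tool, called after "Call:" in YAML: its name, and indented under it one key for each argument. jog_arm: Moves the arm, as the interface text tells. Its arguments: {"type":"object","properties":{"deltas":{"type":"array"},"newtons":{"type":"number"}},"required":["deltas"]}

```bash
mkdir -p pics; cat > h.py <<'E'
import numpy as np, cv2
from scipy.spatial.transform import Rotation as R
from station import bot
def cam(n):
    c=bot.read_camera(n); return c
def rot(c):
    a=np.array(c["attitude"],float)
    return a if a.shape==(3,3) else R.from_quat(a[[1,2,3,0]]).as_matrix()
def ray(c,p):
    u=cv2.undistortPoints(np.array(p,float).reshape(-1,1,2),np.array(c["K"]),np.array(c["dist_coeffs"]))[:,0]
    d=np.c_[u,np.ones(len(u))]@rot(c).T
    return np.array(c["eye"]),d
def onz(c,p,z):
    e,d=ray(c,p); z=np.broadcast_to(z,len(d)); return e+d*((z-e[2])/d[:,2])[:,None]
def proj(c,P):
    M=rot(c).T; return cv2.projectPoints(np.array(P,float).reshape(-1,3),cv2.Rodrigues(M)[0],-M@np.array(c["eye"]),np.array(c["K"]),np.array(c["dist_coeffs"]))[0][:,0]
E
python3 - <<'E'
from h import *
for n in ["scene","top"]:
    c=cam(n); cv2.imwrite(f"pics/{n}0.png",c["img"][:,:,::-1]); print(n,c["eye"],c["attitude"],c["K"][0])
o=bot.get_obs(); print(o["t"],o["eef_pos"],o["tool_rot"],bot.tip_reach)
E
```

```text
scene [ 1.07824221 -0.02749804  0.58669822] [-0.29953299  0.6724298   0.615281   -0.28204157] [433.8207673    0.         281.77270139]
top [0.45624231 0.01049451 0.87979562] [ 0.05831532 -0.69852718  0.71048337 -0.06222931] [433.26577853   0.         278.73183761]
0.1 [0.27987679 0.61369665 0.25243226] [-1.19094589e-04  2.12297802e-01  9.77204683e-01 -7.97341507e-04] 0.022
```

View pics/top0.png

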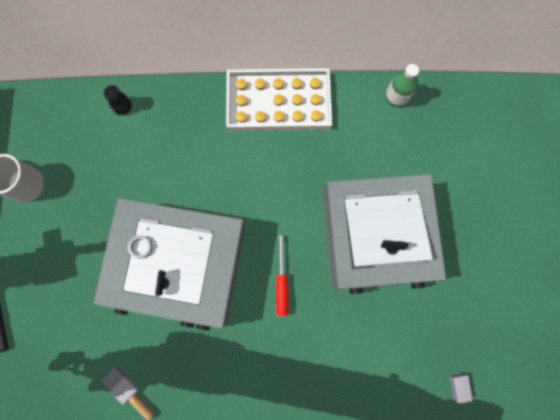

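View pics/scene0.png

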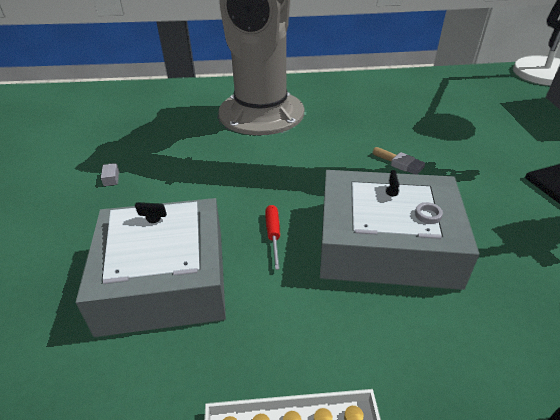

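The top view shows the smaller unit on the right: top corners about (327,182), (432,176), (443,277), (333,288). Its raised white hatch spans roughly (347,196) to (431,264), with the knob at (394,246). The wider unit is on the left, with its knob at (161,283). In the scene view the smaller unit is on the left, with the knob at (151,212).

```bash
cat > m.py <<'E'
from h import *
def quad(m):
    cs,_=cv2.findContours(m,cv2.RETR_EXTERNAL,cv2.CHAIN_APPROX_NONE)
    k=cv2.convexHull(max(cs,key=cv2.contourArea))
    for e in np.arange(1,15,.5):
        a=cv2.approxPolyDP(k,e,True)
        if len(a)<=4: return a[:,0].astype(float)
def masks(im,box):
    x0,y0,x1,y1=box; hsv=cv2.cvtColor(im,cv2.COLOR_RGB2HSV); g=im.astype(int)
    roi=np.zeros(im.shape[:2],np.uint8); roi[y0:y1,x0:x1]=1
    V=hsv[:,:,2];S=hsv[:,:,1]
    return ((V>165)&(S<60)).astype(np.uint8)*roi, ((S<60)&(V>60)).astype(np.uint8)*roi, (V<45).astype(np.uint8)*roi
if __name__=="__main__":
    for n,box in [("top",(310,160,460,300)),("scene",(70,185,235,345))]:
        c=cam(n); w,u,b=masks(c["img"],box)
        q=quad(w); print(n,"panel",q.tolist()); print(np.round(onz(c,q,.09),4).tolist())
        q=quad(u); print("unit",q.tolist()); print(np.round(onz(c,q,.09),4).tolist())
        x0,y0,x1,y1=box; v=c["img"][y0:y1,x0:x1].copy()
        cv2.imwrite(f"pics/{n}1.png",cv2.resize(v[:,:,::-1],None,fx=3.5,fy=3.5,interpolation=cv2.INTER_CUBIC))
        nb,l,s,ce=cv2.connectedComponentsWithStats(b)
        print([(s[i].tolist(),ce[i].round(1).tolist()) for i in range(1,nb) if s[i][4]>25])
E
python3 m.py
```

```text
top panel [[416.0, 190.0], [431.0, 259.0], [355.0, 265.0], [347.0, 196.0]]
[[0.65, -0.2562, 0.09], [0.5188, -0.2752, 0.09], [0.5108, -0.133, 0.09], [0.6402, -0.124, 0.09]]
unit [[430.0, 175.0], [445.0, 278.0], [332.0, 288.0], [326.0, 184.0]]
[[0.6792, -0.2858, 0.09], [0.4832, -0.2991, 0.09], [0.47, -0.0894, 0.09], [0.6639, -0.0853, 0.09]]
[([383, 243, 24, 9, 115], [393.4, 246.3])]
scene panel [[196.0, 201.0], [196.0, 270.0], [103.0, 281.0], [110.0, 210.0]]
[[0.4732, -0.1355, 0.09], [0.6363, -0.1251, 0.09], [0.6445, -0.2592, 0.09], [0.4836, -0.2828, 0.09]]Traceback (most recent call last):
  File "m.py", line 17, in <module>
    q=quad(u); print("unit",q.tolist()); print(np.round(onz(c,q,.09),4).tolist())
                            ^^^^^^^^
AttributeError: 'NoneType' object has no attribute 'tolist'
```

View pics/top1.png

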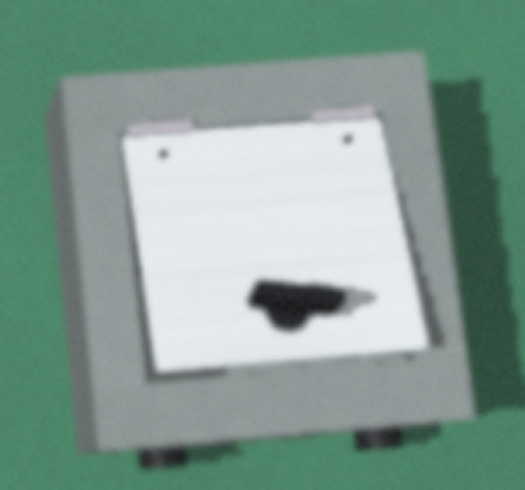

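The zoomed top view shows unit top corners at about (62,78), (424,53), (474,418), (98,449) in the crop. The hatch hinge edge runs (124,136)-(380,119) and the free edge (156,372)-(429,347). The blade, about (250,292)-(345,300), lies nearly parallel to the free edge.

```bash
python3 - <<'E'
from h import *
from m import *
t=cam("top"); s=cam("scene")
P=lambda a:np.array(a)/3.5+[310,160]-0.35
U=onz(t,P([(62,78),(424,53),(474,418),(98,449)]),.09)
print(U.round(4).tolist(),"ctr",U.mean(0)); 
print([round(float(np.linalg.norm(U[i]-U[i-1])),4) for i in range(4)])
hl,hr=onz(t,P([(124,136),(380,119)]),.09); hs=onz(s,[[196,270],[103,281]],.09)
print("hinge top",hl,hr,"scene",hs)
X=(U[0]-U[3])+(U[1]-U[2]); Y=(U[0]-U[1])+(U[3]-U[2]); a1=np.arctan2(X[1],X[0]);a2=np.arctan2(-Y[0],Y[1]);
d=hl-hr; print("yaw",a1,a2,"hinge",np.arctan2(-d[0],d[1]))
hd=hs[0]-hs[1]; print("hinge scene yaw",np.arctan2(-hd[0],hd[1]))
yaw=(a1+a2)/2
x=np.array([np.cos(yaw),np.sin(yaw),0]);y=np.array([-x[1],x[0],0])
H=(hl+hr)/2; 
# free-edge: triangulate corners from both views
ft=P([(156,372),(429,347)]); fs=np.array([[196,201],[110,210]],float)
for i in range(2):
    e1,d1=ray(t,ft[i]);e2,d2=ray(s,fs[i]);d1=d1[0];d2=d2[0]
    k=np.linalg.lstsq(np.c_[d1,-d2],e2-e1,rcond=None)[0]
    p=(e1+k[0]*d1+e2+k[1]*d2)/2; gap=np.linalg.norm(e1+k[0]*d1-e2-k[1]*d2)
    r=p-H; print("free",p.round(4),"gap",gap.round(4),"local",(r@x).round(4),(r@y).round(4),"ang",np.arctan2(p[2]-.09,-r@x).round(3))
v=s["img"][185:345,70:235]; cv2.imwrite("pics/scene1.png",cv2.resize(v[:,:,::-1],None,fx=3.5,fy=3.5))
E
```

```text
[[0.6679, -0.0881, 0.09], [0.6796, -0.2874, 0.09], [0.4812, -0.2991, 0.09], [0.4699, -0.0996, 0.09]] ctr [ 0.57467786 -0.19355     0.09      ]
[0.1983, 0.1997, 0.1987, 0.1998]
hinge top [ 0.6354163  -0.12012168  0.09      ] [ 0.6428857  -0.25996781  0.09      ] scene [[ 0.63633403 -0.12510892  0.09      ]
 [ 0.64447913 -0.25920541  0.09      ]]
yaw 0.0586259632240923 0.0575824502705975 hinge 0.053360865625606234
hinge scene yaw 0.06066611773752299
free [ 0.5073 -0.128   0.1178] gap 0.0029 local -0.128 0.0696 ang 0.214
free [ 0.517  -0.2679  0.1178] gap 0.001 local -0.1265 -0.0706 ang 0.216
```

The hatch is open by about 0.215 rad. The hinge midpoint is at (0.640,-0.190), yaw is 0.058, and the knob will sit at about (0.535,-0.196) once shut. I'll move above the press point at (0.532,-0.153) with the fingers shut.

Call:
jog_arm:
  deltas:
    - [0.0126,-0.0383,0,0,0,-0.06,0]
    - [0.0126,-0.0383,0,0,0,-0.06,0]
    - [0.0126,-0.0383,0,0,0,-0.06,0]
    - [0.0126,-0.0383,0,0,0,-0.06,0]
    - [0.0126,-0.0383,0,0,0,-0.06,0]
    - [0.0126,-0.0383,0,0,0,-0.06,0]
    - [0.0126,-0.0383,0,0,0,-0.06,0]
    - [0.0126,-0.0383,0,0,0,-0.06,0]
    - [0.0126,-0.0383,0,0,0,-0.06,0]
    - [0.0126,-0.0383,0,0,0,-0.06,0]
  newtons: 30

```text
t: 1.3
eef_pos: [0.4063, 0.2296, 0.2535]
tool_rot: [0.0, 0.493, 0.87, 0.0]
contact_force: [0.2, -0.2, 0.1]
gripper_width: -0.002
grasp_force: 0.0
```

Call:
jog_arm:
  deltas:
    - [0.0126,-0.0383,0,0,0,-0.06,0]
    - [0.0126,-0.0383,0,0,0,-0.06,0]
    - [0.0126,-0.0383,0,0,0,-0.06,0]
    - [0.0126,-0.0383,0,0,0,-0.06,0]
    - [0.0126,-0.0383,0,0,0,-0.06,0]
    - [0.0126,-0.0383,0,0,0,-0.06,0]
    - [0.0126,-0.0383,0,0,0,-0.06,0]
    - [0.0126,-0.0383,0,0,0,-0.06,0]
    - [0.0126,-0.0383,0,0,0,-0.06,0]
    - [0.0126,-0.0383,0,0,0,-0.06,0]

```text
t: 2.3
eef_pos: [0.5324, -0.1533, 0.2535]
tool_rot: [0.0, 0.728, 0.686, 0.0]
contact_force: [1.3, 0.5, 0.0]
gripper_width: -0.002
grasp_force: 0.0
```

Call:
jog_arm:
  deltas:
    - [0,0,-0.025,0,0,0,0]
    - [0,0,-0.03,0,0,0,0]
    - [0,0,-0.03,0,0,0,0]
    - [0,0,-0.02,0,0,0,0]
    - [0,0,-0.008,0,0,0,0]
    - [0,0,-0.008,0,0,0,0]
    - [0,0,-0.006,0,0,0,0]
    - [0,0,-0.005,0,0,0,0]
    - [0,0,-0.004,0,0,0,0]
    - [0,0,-0.003,0,0,0,0]

```text
t: 3.3
eef_pos: [0.5321, -0.152, 0.1144]
tool_rot: [0.0, 0.727, 0.687, 0.0]
contact_force: [-1.5, -0.4, 3.7]
gripper_width: -0.001
grasp_force: 1.4
```

Call:
jog_arm:
  deltas:
    - [0,0,-0.001,0,0,0,0]
    - [0,0,-0.001,0,0,0,0]
    - [0,0,-0.001,0,0,0,0]
    - [0,0,0,0,0,0,0]

```text
t: 3.7
eef_pos: [0.5321, -0.152, 0.112]
tool_rot: [-0.0, 0.727, 0.687, 0.0]
contact_force: [-3.6, -0.6, 10.1]
gripper_width: 0.003
grasp_force: 5.0
```

Call:
jog_arm:
  deltas:
    - [0,0,-0.001,0,0,0,0]
    - [0,0,0,0,0,0,0]

```text
t: 3.9
eef_pos: [0.5321, -0.1521, 0.1119]
tool_rot: [-0.0, 0.727, 0.686, 0.001]
contact_force: [-7.4, 0.9, 20.3]
gripper_width: 0.001
grasp_force: 9.9
```

Call:
jog_arm:
  deltas:
    - [0,0,0.01,0,0,0,0]
    - [0,0,0.03,0,0,0,0]
    - [0,0,0.04,0,0,0,0.5]
    - [0,0.03,0.04,0,0,0,1]
    - [0,0.05,0.03,0,0,0,1]
    - [0,0.05,0,0,0,0,1]
    - [0,0.05,0,0,0,0,1]
    - [0,0,0,0,0,0,1]

```text
t: 4.7
eef_pos: [0.5324, 0.0302, 0.2562]
tool_rot: [-0.001, 0.723, 0.691, 0.002]
contact_force: [0.1, -0.4, -0.3]
gripper_width: 0.995
grasp_force: 0.0
```

```bash
python3 - <<'E'
from h import *
from m import *
o=bot.get_obs(); print(o["eef_pos"],o["tool_rot"],o["gripper_width"])
t=cam("top"); s=cam("scene")
w,u,b=masks(t["img"],(310,160,460,300)); q=quad(w); print(q.tolist(),onz(t,q,.09).round(4).tolist())
x=np.array([np.cos(.058),np.sin(.058),0]);y=np.array([-x[1],x[0],0]);G=np.array([.5348,-.1959,0])
for n,c,box in (("t",t,(375,215,425,275)),("s",s,(120,185,190,240))):
    w,u,b=masks(c["img"],box); nb,l,st,ce=cv2.connectedComponentsWithStats(b)
    i=1+np.argmax(st[1:,4]); print(n,st[i],ce[i])
    pr=proj(c,[G+[0,0,.126],G+[0,0,.114],G+[0,0,.126]+.023*y,G+[0,0,.126]-.023*y]); print(pr.round(1).tolist())
a=t["img"][170:290,320:450]; b=s["img"][190:310,75:235]
cv2.imwrite("pics/two.png",np.hstack([cv2.resize(a,(390,360),interpolation=2),cv2.resize(b,(400,300),interpolation=2) if 0 else cv2.resize(b,(400,360),interpolation=2)])[:,:,::-1])
E
```

```text
[0.53237047 0.03017081 0.2561853 ] [-0.00109362  0.72270367  0.69115528  0.001605  ] 0.9953815553253982
[[420.0, 212.0], [374.0, 219.0], [345.0, 199.0], [416.0, 190.0]] [[0.6075, -0.2607, 0.09], [0.5956, -0.1726, 0.09], [0.6345, -0.1199, 0.09], [0.65, -0.2562, 0.09]]
t [380 247  24   9 121] [390.56198347 250.52066116]
[[393.4, 249.1], [391.7, 249.9], [380.6, 250.1], [406.2, 248.1]]
s [139 210  30  21 459] [153.94117647 218.2788671 ]
[[152.5, 210.6], [154.1, 216.2], [167.1, 209.2], [137.8, 212.1]]
```

View pics/two.png

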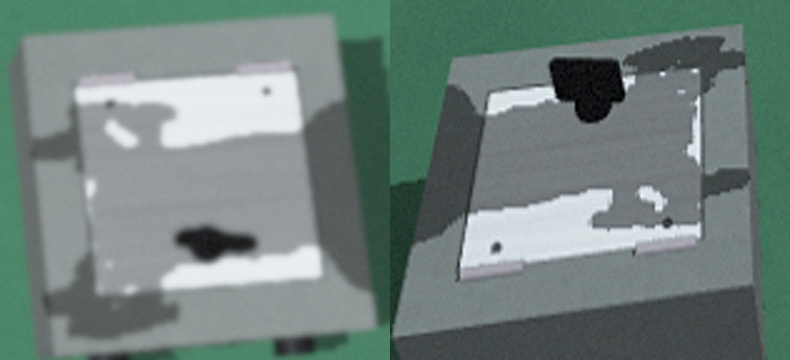

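The hatch is shut flush in both views. The blade, (177,237)-(257,243) in the left crop, is turned about 0.16 rad clockwise, with its centre near (0.534,-0.1945). I'll grip it next.

Call:
jog_arm:
  deltas:
    - [0.002,-0.045,0,0,0,-0.045,1]
    - [0,-0.045,0,0,0,0,1]
    - [0,-0.045,0,0,0,0,1]
    - [0,-0.045,0,0,0,0,1]
    - [0,-0.0447,0,0,0,0,1]
    - [0,0,0,0,0,0,1]
    - [0,0,-0.03,0,0,0,1]
    - [0,0,-0.03,0,0,0,1]
    - [0,0,0,0,0,0,1]

```text
t: 5.7
eef_pos: [0.5312, -0.2038, 0.1928]
tool_rot: [-0.003, 0.743, 0.669, -0.002]
contact_force: [-1.2, 0.3, 0.6]
gripper_width: 1.0
grasp_force: 0.0
```

Call:
jog_arm:
  deltas:
    - [0,0,-0.03,0,0,0,1]
    - [0,0,-0.02,0,0,0,1]
    - [0,0,-0.014,0,0,0,1]
    - [0,0,-0.008,0,0,0,1]
    - [0,0,0,0,0,0,1]

```text
t: 6.2
eef_pos: [0.5339, -0.2038, 0.1239]
tool_rot: [-0.0, 0.742, 0.67, -0.0]
contact_force: [0.1, -0.3, 0.3]
gripper_width: 1.002
grasp_force: 0.0
```

Call:
jog_arm:
  deltas:
    - [0,0.0095,0,0,0,0,1]
    - [0,0,0,0,0,0,1]

```text
t: 6.4
eef_pos: [0.5348, -0.1927, 0.1248]
tool_rot: [0.0, 0.742, 0.671, 0.001]
contact_force: [0.6, 0.3, 0.2]
gripper_width: 1.0
grasp_force: 0.0
```

Call:
jog_arm:
  deltas:
    - [0,0,0,0,0,0,0.6]
    - [0,0,0,0,0,0,0.4]
    - [0,0,0,0,0,0,0.25]
    - [0,0,0,0,0,0,0.1]
    - [0,0,0,0,0,0,0]
    - [0,0,0,0,0,0,0]
  newtons: 30

```text
t: 7.0
eef_pos: [0.5356, -0.1943, 0.1244]
tool_rot: [0.001, 0.742, 0.67, 0.001]
contact_force: [4.1, -0.1, -3.1]
gripper_width: 0.112
grasp_force: 36.6
```

Call:
jog_arm:
  deltas:
    - [0,0,0,0,0,-0.1,0]
    - [0,0,0,0,0,-0.1,0]
    - [0,0,0,0,0,-0.1,0]
    - [0,0,0,0,0,-0.1,0]
    - [0,0,0,0,0,-0.1,0]
    - [0,0,0,0,0,-0.1,0]
    - [0,0,0,0,0,-0.1,0]

```text
t: 7.7
eef_pos: [0.537, -0.1948, 0.1245]
tool_rot: [0.002, 0.928, 0.374, 0.002]
contact_force: [9.8, -4.3, -9.8]
gripper_width: 0.113
grasp_force: 35.7
```

Call:
jog_arm:
  deltas:
    - [0,0,0,0,0,-0.1,0]
    - [0,0,0,0,0,-0.1,0]
    - [0,0,0,0,0,-0.1,0]
    - [0,0,0,0,0,-0.1,0]
    - [0,0,0,0,0,-0.1,0]
    - [0,0,0,0,0,-0.1,0]
    - [0,0,0,0,0,-0.1,0]
    - [0,0,0,0,0,0,0]

```text
t: 8.5
eef_pos: [0.5378, -0.1962, 0.1248]
tool_rot: [0.003, 0.999, 0.033, 0.003]
contact_force: [11.8, -6.1, -9.9]
gripper_width: 0.105
grasp_force: 35.6
```

```bash
python3 - <<'E'
from h import *
o=bot.get_obs(); q=np.array(o["tool_rot"]); y=R.from_quat(q[[1,2,3,0]]).as_matrix()[:,1]
print(np.arctan2(y[1],y[0]),"wing",.058-np.arctan2(y[1],y[0]),o["torque"],o["contact_force"])
E
```

```text
-1.5045197377459272 wing 1.5625197377459272 [-1.36855812 -2.35570701 -0.05019942] [11.81761046 -6.07452268 -9.94500134]
```

Call:
jog_arm:
  deltas:
    - [-0.001,0.001,-0.001,0,0,-0.01,0]
    - [-0.001,0,-0.001,0,0,0,0]
    - [0,0,0,0,0,0,0]

```text
t: 8.8
eef_pos: [0.5376, -0.1962, 0.1243]
tool_rot: [0.004, 1.0, 0.029, 0.006]
contact_force: [14.1, -7.8, -1.5]
gripper_width: 0.109
grasp_force: 36.6
```

Call:
jog_arm:
  deltas:
    - [0,0,0,0,0,0,0.2]
    - [0,0,0,0,0,0,0.4]
    - [0,0,0,0,0,0,0.6]
    - [0,0,0,0,0,0,0.6]
    - [0,0,0.02,0,0,0,0.6]
    - [0,0,0.04,0,0,0,0.6]
    - [0,0,0.045,0,0,0,0.6]
    - [0,0.045,0.02,0,0,0,0.6]
    - [0,0.045,0,0,0,0,0.6]
    - [0,0.045,0,0,0,0,0.6]

```text
t: 9.8
eef_pos: [0.5319, -0.0568, 0.2477]
tool_rot: [-0.001, 1.0, 0.029, 0.001]
contact_force: [-0.2, 0.2, 0.2]
gripper_width: 0.604
grasp_force: 0.0
```

Call:
jog_arm:
  deltas:
    - [0,0.045,0,0,0,0,0.6]
    - [0,0.045,0,0,0,0,0.6]
    - [0,0.045,0,0,0,0,0.6]
    - [0,0.045,0,0,0,0,0.6]
    - [0,0.04,0,0,0,0,0.6]
    - [0,0.0,0,0,0,0,0.6]

```text
t: 10.4
eef_pos: [0.5313, 0.1691, 0.246]
tool_rot: [-0.0, 0.999, 0.035, -0.001]
contact_force: [-0.1, -0.2, -0.3]
gripper_width: 0.601
grasp_force: 0.0
```

```bash
python3 - <<'E'
from h import *
t=cam("top"); s=cam("scene")
a=t["img"][170:290,320:450]; b=s["img"][190:310,75:235]
cv2.imwrite("pics/two2.png",np.hstack([cv2.resize(a,(390,360),interpolation=2),cv2.resize(b,(400,360),interpolation=2)])[:,:,::-1])
E
```

```text
(no output)
```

View pics/two2.png

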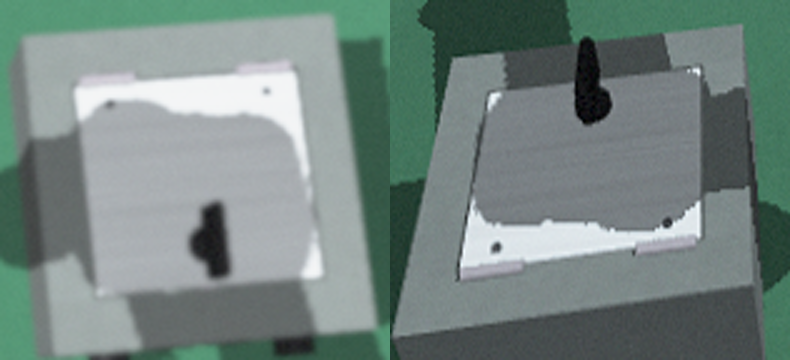

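The blade, (213,203)-(218,275) in the left crop, now stands square to the free edge. The hatch corners still line up flush with the frame, and the gripper is well clear.

```bash
python3 -c "
from station import bot
print(bot.hand_in())"
```

```text
the job is handed in; nothing more can be done
None
```

I pressed the hatch on the smaller unit shut, turned its wing knob about a quarter turn clockwise to roughly 1.57 rad, released it, and handed the job in at about 10.5 s; the gripper never went near the wider unit's knob, and the judged result wasn't shown.

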